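# Slip-test levelling feet on the tilting ramp and keep the ones that grip

## Robot

A 7-joint arm with a two-finger parallel gripper is mounted at the origin on a cart in front of the work surface, level with it; the furniture and walls round the work are solid. World frame = base frame: x ahead of the robot, y to its left, z up, the work surface at z = 0. Lengths are in m, angles in rad, forces in N, time in s.
With the tool pointing down it reaches from about 0.425 to 0.875 m from the base axis. Payload 4.7 kg.
Tool frame: the origin (TCP) lies midway between the tips of the shut fingers; the grasp point (between the pads) lies ctrl.grasp_offset behind it (ctrl.grasp_offset is the distance from the TCP to the grasp point, in m); z points along the fingers, y is the line along which they close (so a half turn about z gives the same grasp; the last joint's range is limited). The gripper opens to 87 mm and grips with 3 to 60 N. Pads are 19 mm wide; open, the fingers measure 117 mm over their backs; the gripper's body (75 mm by 190 mm) begins 51 mm behind the grasp point.
Start: joints at [1.297, 0.321, -0.07, 1.45, 0.023, 1.371, -0.057], TCP at [0.184, -0.623, 0.223] pointing down, gripper open.
Joint ranges: [-2.86, 2.86], [-0.3, 2.09], [-1.38, 1.24], [0.06, 2.45], [-1.56, 4.7], [0.09, 2.05], [-2.69, 2.69]. Speed limits (rad/s): [2.57, 2.57, 3.14, 3.14, 3.14, 3.14, 3.14].

## Interface

Orientations are given as a rotation vector (axis times angle).
In Python, from bench import ctrl gives the robot as it stands. The module is installed in compiled form; this text tells all that it offers.
- The arm moves only by the tool jog_arm, never from a script. Its argument "moves" is one flat list of numbers, 7 for each row, row after row: the shift along the tool's x, y, z in units of 30 cm (1.0 is 30 cm), then the turn, a rotation vector about the tool's x, y, z in units of 60 degrees (1.0 is 60 degrees), then the gripper's target within -1 to 1 (fully open at 1, half-way at 0, shut at -1). In form: [x, y, z, wx, wy, wz, fingers, x, y, z, wx, wy, wz, fingers, ...]. A call has exactly 8 rows; each row is the pose to reach, as a shift and turn from the pose commanded when the call began, along the tool's axes at that moment; what a row does not reach only later rows make up. A row lasts 1/8 s, in which the tool goes at most 62.5 mm and 10.7 degrees, less where a joint would pass 70% of its speed; a pose out of reach is approached as far as the arm can. A call with a number of a shift or a turn outside -1 to 1 is refused whole. A call with a gripper value outside its range is refused whole. The fingers move at their own pace and stop on an object; "newtons" is the grip in N (left out, the last holds). Time passes only in rows, so rows that repeat a pose let the fingers close, or fill a call up. It gives the time, the measured TCP pose, the force, the opening and the grip force at its end, in the units of the state.
- ctrl.get_state(): the state, without advancing time (a new reading comes with each control period).
- ctrl.get_image(name): name is "scene" or "top"; returns a dict with "pixels" (480x640x3 uint8, red, green, blue), "fx", "fy", "cx", "cy" (pixels), "xyz" and "rotation" of the camera in the world. Camera axes: x right, y up, looking along -z (the intrinsics and any distortion apply to the point x, -y, -z); pixel columns grow to the right and rows downward; lengths in m; the calibration is good to about 2 mm. A picture is of the moment at which its call begins. There is no depth.
- ctrl.close_job(): hands the job in; it is judged then, once.
The state is a dict: "time": time; "joint_positions": joint angles; "qd": joint speeds; "joint_torque": joint torques, N m; "position": TCP position; "tool_rot": TCP orientation; "ft_force": force on the tool from outside, world axes, zero at the start; "torque": the same for the moment, N m; "grip_width": opening from 0.0 (shut) to 1.0 (fully open); "grip_force": force on a finger pad.
Only numpy, scipy, OpenCV 4.12 (cv2) and the standard library are available. Lean on these libraries where they do the work, as an engineer would, in place of code of your own. Each camera call takes 0.05 s, during which the arm holds its last target. There are 200 camera calls.

## Task

Slip-test the four machine feet standing on the bed of the tilting ramp: raise the bed smoothly by its black lever right up to its stop, so that feet with a bad sole slide down into the red trough and those with a good sole stay put. With the bed still up, take each foot that held off the slope and stand it upright in the green tray, leaving the slid ones in the trough. Then lower the bed fully down again, without disturbing the oil bottle, the screwdriver or the tools in the grey tray.

Things in the scene. Friction and masses are not known exactly. Their poses are not given: they have to be found in the camera images.
- tester: the slip tester, fixed on the table: grey base 215x226 mm, a tilting steel bed with four lanes and, at the bed's low end, a red catch trough. Origin: centre of the base on the table; x points up the slope (from the trough to the lever), y along the hinge, z up. The hinge axis lies at x -85 mm, z 50 mm. Lowered, the bed's top face is level at z 60 mm
- bed (a joint): tilt of the bed about its hinge, rad: 0 lowered (level, resting), grows as the lever end is raised, hard stop at 0.42 (24 degrees), the test angle. Counterbalanced, with a stiff friction hinge: it stays where it is left; raising or lowering takes about 8 to 12 N at the lever
- bed_surface (a point): point on the bed's top face straight above its hinge axis (10 mm), midway between the sides; turns with the bed: x up the slope, y along the hinge, z square to the face. The bed runs from x -8 to +170 mm; lane centres at y -75, -25, +25, +75 mm, lanes 47 mm wide between ribs 4.5 mm high, outer rims 11 mm high
- bed_lever (a point): middle of the black lever grip, a round bar 16 mm thick and 50 mm long that points along the bed's x from the middle of its upper end; 219 mm up the slope from the hinge axis and 10 mm above it (square to the bed); turns with the bed
- trough_floor (a point): middle of the red trough's rubber-lined floor, 8 mm above the table; axes as the tester's; inside 100 (x) x 222 (y) mm, walls 60 mm high, 38 mm on the bed's side
- foot_a: levelling foot: disc 40 mm across with black rubber sole, domed steel top, hex lock nut 18 mm wide from 17 to 24 mm above the sole, then a steel stud 10 mm thick up to 66 mm; about 0.1 kg. The four look alike; only the ramp shows whether a sole grips. Origin: centre of the sole's underside, z along the stud. At the start each stands in a lane of the lowered bed
- foot_b: levelling foot: disc 40 mm across with black rubber sole, domed steel top, hex lock nut 18 mm wide from 17 to 24 mm above the sole, then a steel stud 10 mm thick up to 66 mm; about 0.1 kg. The four look alike; only the ramp shows whether a sole grips. Origin: centre of the sole's underside, z along the stud. At the start each stands in a lane of the lowered bed
- foot_c: levelling foot: disc 40 mm across with black rubber sole, domed steel top, hex lock nut 18 mm wide from 17 to 24 mm above the sole, then a steel stud 10 mm thick up to 66 mm; about 0.1 kg. The four look alike; only the ramp shows whether a sole grips. Origin: centre of the sole's underside, z along the stud. At the start each stands in a lane of the lowered bed
- foot_d: levelling foot: disc 40 mm across with black rubber sole, domed steel top, hex lock nut 18 mm wide from 17 to 24 mm above the sole, then a steel stud 10 mm thick up to 66 mm; about 0.1 kg. The four look alike; only the ramp shows whether a sole grips. Origin: centre of the sole's underside, z along the stud. At the start each stands in a lane of the lowered bed
- good_tray: the green tray for feet that grip, fixed: 170 (x) x 116 (y) x 24 mm outside, walls 3 mm, rubber-lined floor 4.5 mm above the table. Origin: centre of its underside. It stands left or right of the tester; the grey tray of the same size with tools in it stands on the other side
- oil_bottle: oiler bottle, white with a red spout, 39x40x130 mm, standing; origin under its centre; a bystander, to be left where it is
- screwdriver: red-handled screwdriver, 25x194x22 mm, lying; a bystander, to be left where it is
- spanner: double open spanner, 25x149x5 mm, in the grey tray; a bystander, to be left where it is
- hex_key: small hex key, 30x89x8 mm, in the grey tray; a bystander, to be left where it is
Not all that is in view belongs to the job. What is shaped like the foot_b but purple is not meant. Leave any purple look-alike of the foot_a alone.

How it is judged:
On the way, in this order (a step that is already met when the one before it is completed fails the run):
1. the bed is up at its stop, the feet that slide lie in the trough and the feet that hold still stand on the bed (value of joint bed above 0.39 rad and x of each of foot_a, foot_c in the frame of bed_surface above 0.06 m and z of each of foot_a, foot_c in the frame of bed_surface below 0.015 m and x of foot_b in the frame of trough_floor between -0.055 and 0.055 m and y of foot_b in the frame of trough_floor between -0.112 and 0.112 m and z of each of foot_b, foot_d in the frame of trough_floor below 0.05 m and x of foot_d in the frame of trough_floor between -0.055 and 0.055 m and y of foot_d in the frame of trough_floor between -0.112 and 0.112 m), for 0.4 s.
2. with the bed still up, the feet that held stand upright in the green tray (value of joint bed above 0.3 rad and x of foot_a in the frame of good_tray between -0.08 and 0.08 m and y of foot_a in the frame of good_tray between -0.053 and 0.053 m and z of each of foot_a, foot_c in the frame of good_tray below 0.014 m and angle between each of foot_a, foot_c's own z axis and vertical below 0.15 rad and x of foot_c in the frame of good_tray between -0.08 and 0.08 m and y of foot_c in the frame of good_tray between -0.053 and 0.053 m), for 0.2 s.
At the end, for the whole second after the job is handed in: Both feet that held stand upright (within 0.15 rad) on the floor of the green tray, both feet that slid lie in the red trough, all at rest, and the bed is lowered (joint below 0.04 rad) (value of joint bed below 0.04 rad and x of foot_a in the frame of good_tray between -0.08 and 0.08 m and y of foot_a in the frame of good_tray between -0.053 and 0.053 m and z of each of foot_a, foot_c in the frame of good_tray below 0.014 m and angle between each of foot_a, foot_c's own z axis and vertical below 0.15 rad and x of foot_c in the frame of good_tray between -0.08 and 0.08 m and y of foot_c in the frame of good_tray between -0.053 and 0.053 m and x of foot_b in the frame of trough_floor between -0.055 and 0.055 m and y of foot_b in the frame of trough_floor between -0.112 and 0.112 m and z of each of foot_b, foot_d in the frame of trough_floor below 0.05 m and x of foot_d in the frame of trough_floor between -0.055 and 0.055 m and y of foot_d in the frame of trough_floor between -0.112 and 0.112 m and linear speed of each of foot_a, foot_c, foot_b, foot_d below 0.02 m/s); the robot touches nothing.
It fails at once if the bed is yanked or slammed (faster than 2 rad/s) (velocity of joint bed above 2 rad/s or velocity of joint bed below -2 rad/s).
It fails at once if the oil bottle, the screwdriver or a tool in the grey tray is pushed more than 30 mm (distance of any of oil_bottle, screwdriver, spanner, hex_key from where it was at the start of the episode above 0.03 m).
It fails at once if the oil bottle is knocked over (angle between oil_bottle's own z axis and vertical above 0.5 rad).
It also fails if it takes over 64 s, if anything falls off the work surface, if the arm or the gripper's body presses on something with over 40 N, if the wrist force passes 120 N, or if a joint passes its speed limit or range.

## Working session

There is one attempt and no reset: what is moved stays moved. The work goes in short steps, Python scripts to look and compute and a tool call to move; the robot and the scene stay as the last step left them, time stands still between calls to the robot, and variables do not carry over. Pictures are saved under pics/ and viewed, at most 10 in all, crops included, and the job is handed in when it is done.

Besides the shell and the picture viewer there is one more tool, called by a JSON object that holds its "api" and its "payload". jog_arm: Moves the arm, as the interface text tells. Its arguments: {"type":"object","properties":{"moves":{"type":"array"},"newtons":{"type":"number"}},"required":["moves"]}

```bash
mkdir -p pics; python3 - <<'E'
from bench import ctrl
import cv2,pickle
s=ctrl.get_state();print({k:s[k] for k in('time','position','tool_rot','grip_width')},ctrl.grasp_offset)
for n in('scene','top'):
    im=ctrl.get_image(n);pickle.dump(im,open(n+'.pkl','wb'))
    cv2.imwrite(f'pics/{n}0.png',im['pixels'][:,:,::-1])
    print(n,{k:v for k,v in im.items() if k!='pixels'})
E
```

```text
{'time': 0.0, 'position': array([ 0.18428946, -0.62273832,  0.22147984]), 'tool_rot': array([-3.10727242e+00, -4.50307148e-01,  5.95100873e-04]), 'grip_width': 0.9953327102368746} 0.0187
scene {'fx': 496.0817428885007, 'fy': 496.0817428885007, 'cx': 318.12947424083393, 'cy': 240.80237333628415, 'xyz': array([0.17165645, 0.70726716, 0.53503752]), 'rotation': array([ 0.36360541, -1.31958663, -2.32625315])}
top {'fx': 453.49144292287804, 'fy': 453.49144292287804, 'cx': 316.57379848053273, 'cy': 240.9101918965535, 'xyz': array([ 0.499502  , -0.0012544 ,  1.21131415]), 'rotation': array([ 0.05030315, -0.07945958, -1.58861078])}
```

View pics/scene0.png

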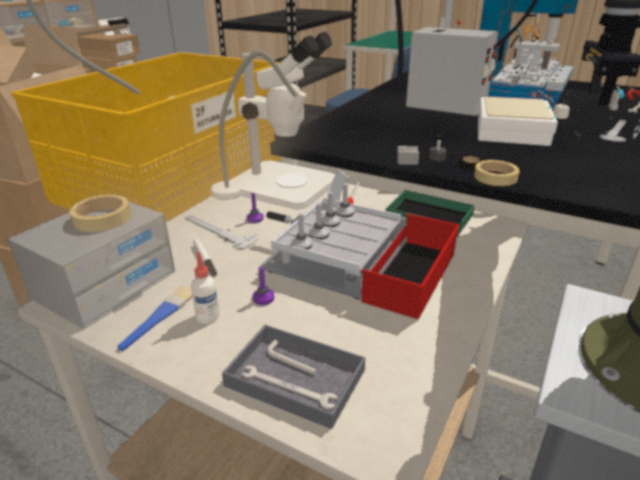

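View pics/top0.png

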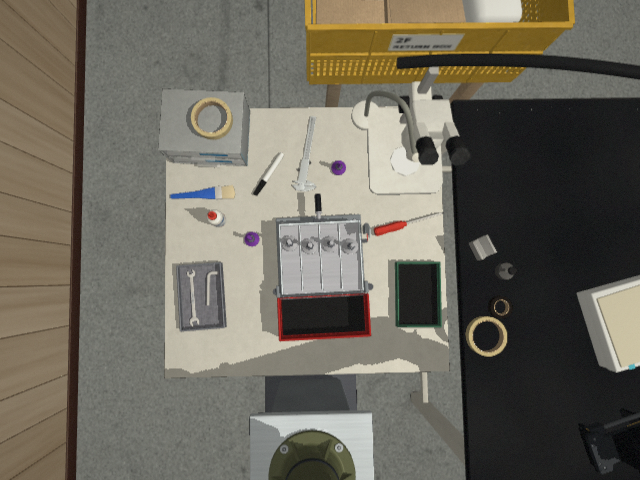

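The top view shows four steel feet on the bed at about (289,243), (308,244), (330,243) and (349,244). The lever is at (318,203), the red trough at (324,316), the green tray at (418,293) and the screwdriver at (395,228). The bottle is at (216,217). The purple look-alikes at (338,168) and (251,239) don't match the description: the real feet are steel-coloured and stand in lanes. I'll confirm that in one crop.

```bash
cat > h.py <<'E'
import numpy as np,cv2,pickle
from scipy.spatial.transform import Rotation as R
def ray(im,u,v,z):
    d=R.from_rotvec(im['rotation']).apply([(u-im['cx'])/im['fx'],-(v-im['cy'])/im['fy'],-1])
    return im['xyz']+d*(z-im['xyz'][2])/d[2]
def proj(im,p):
    c=R.from_rotvec(im['rotation']).inv().apply(np.asarray(p)-im['xyz'])
    return np.stack([im['cx']-im['fx']*c[...,0]/c[...,2],im['cy']+im['fy']*c[...,1]/c[...,2]],-1)
def rel(s,p,Rt):
    "target TCP pose -> shift/turn in move units from measured state s"
    R0=R.from_rotvec(s['tool_rot'])
    return np.round(np.r_[R0.inv().apply(np.asarray(p)-s['position'])/.3,(R0.inv()*Rt).as_rotvec()/np.radians(60)],3)
E
python3 - <<'E'
from h import *
im=pickle.load(open('top.pkl','rb'))
c=im['pixels'][185:345,265:455,::-1]
cv2.imwrite('pics/crop.png',cv2.resize(c,None,fx=4,fy=3.7,interpolation=cv2.INTER_CUBIC)) 
for n,u,v,z in[('troughL',278,339,.06),('troughR',370,333,.06),('lever far',318,196,.06),('lever near',318,213,.06),('bedTL',278,219,.07),('bedTR',361,215,.07),('trayTL',396,262,.024),('TR',439,261,.024),('BL',397,326,.024),('BR',441,325,.024)]+[('f',a,b,.126) for a,b in((289,243),(308,244),(330,243),(349,244))]+[('sd',375,234,.01),('sd2',437,213,.01),('purple',338,168,.03)]:
    print(n,ray(im,u,v,z).round(4))
E
```

```text
troughL [0.3502 0.0777 0.06  ]
troughR [ 0.36   -0.1531  0.06  ]
lever far [ 0.7101 -0.0294  0.06  ]
lever near [ 0.666  -0.0286  0.06  ]
bedTL [0.651  0.0733 0.07  ]
bedTR [ 0.6576 -0.1376  0.07  ]
trayTL [ 0.538  -0.2317  0.024 ]
TR [ 0.5385 -0.3452  0.024 ]
BL [ 0.372  -0.2286  0.024 ]
BR [ 0.3721 -0.3435  0.024 ]
f [0.5851 0.044  0.126 ]
f [ 0.5819 -0.0015  0.126 ]
f [ 0.5833 -0.0544  0.126 ]
f [ 0.5801 -0.1     0.126 ]
sd [ 0.6142 -0.1807  0.01  ]
sd2 [ 0.6678 -0.3493  0.01  ]
purple [ 0.7898 -0.0847  0.03  ]
```

View pics/crop.png

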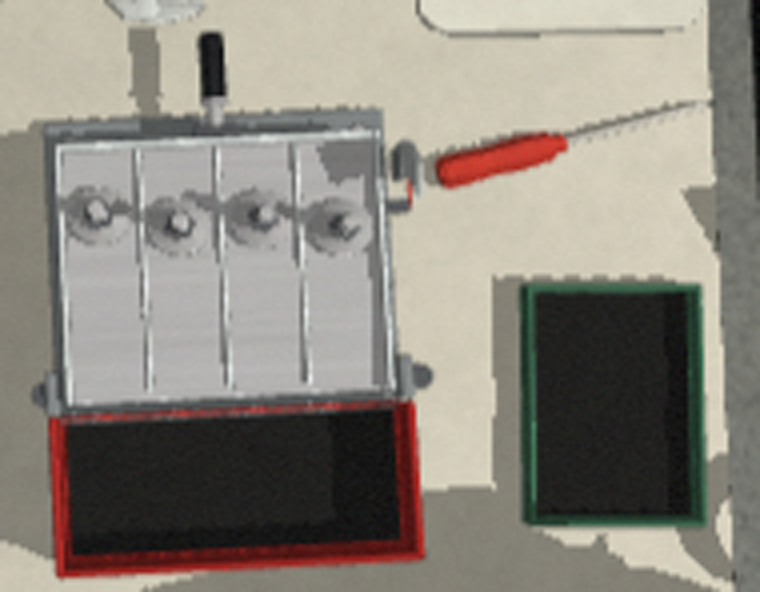

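The crop confirms four bright steel feet, one per lane; stud tops are at crop (97,210), (180,222), (262,213) and (345,222). Next I fit the tester pose.

```bash
python3 - <<'E'
from h import *
from scipy.optimize import least_squares
im=pickle.load(open('top.pkl','rb'))
c2=lambda a,b:(265+a/4,185+b/3.7)
P=[((212.5,66),(134,0,60)),((137,148),(85,50,64.5)),((217,145),(85,0,64.5)),((297,142),(85,-50,64.5)),((149,388),(-93,50,64.5)),((228,385),(-93,0,64.5)),((307,380),(-93,-50,64.5))]
uv=np.array([c2(*p[0]) for p in P]);X=np.array([p[1] for p in P])/1e3
def W(q,X):return R.from_rotvec([0,0,q[2]]).apply(X)+[q[0],q[1],0]
f=least_squares(lambda q:(proj(im,W(q,X))-uv).ravel(),[.55,-.03,.04],loss='soft_l1')
print(f.x,(proj(im,W(f.x,X))-uv).round(1).tolist())
q=f.x
print('lever',W(q,np.array([.134,0,.06])))
for a,b in((97,210),(180,222),(262,213),(345,222)):
    p=ray(im,*c2(a,b),.126);t=R.from_rotvec([0,0,-q[2]]).apply(p-[q[0],q[1],0]);print(p.round(4),'bedxy',(t[0]+.085).round(4),t[1].round(4))
# tray
pts=[ray(im,*c2(*p),.024) for p in((521,285),(700,285),(524,524),(706,524))];print(np.round(pts,4),np.mean(pts,0))
E
```

```text
[ 0.55856597 -0.03274387  0.02144981] [[0.2, -0.1], [0.3, -2.8], [-0.1, -2.7], [-0.5, -2.7], [-0.1, 2.7], [0.1, 2.7], [0.2, 3.2]]
lever [ 0.69253514 -0.02986981  0.06      ]
[0.5881 0.0433 0.126 ] bedxy 0.1162 0.0754
[ 0.5794 -0.0063  0.126 ] bedxy 0.1064 0.026
[ 0.5844 -0.0556  0.126 ] bedxy 0.1103 -0.0234
[ 0.5776 -0.1054  0.126 ] bedxy 0.1025 -0.073
[[ 0.538  -0.2297  0.024 ]
 [ 0.5358 -0.3477  0.024 ]
 [ 0.3705 -0.226   0.024 ]
 [ 0.3679 -0.3446  0.024 ]] [ 0.45304505 -0.28699418  0.024     ]
```

```bash
cat >> h.py <<'E'
def down(yaw,tilt=0):
    "tool down, x forward at yaw; tilt = lean back about tester -y"
    return R.from_euler('z',yaw)*R.from_euler('y',-tilt)*R.from_euler('x',np.pi)
E
python3 - <<'E'
from h import *
from bench import ctrl
s=ctrl.get_state()
print(rel(s,[.52,-.10,.22],down(.022)))
E
```

```text
[ 1.568 -1.353  0.007 -0.002  0.     0.254]
```

{"api": "jog_arm", "payload": {"moves": [0.13,-0.11,0,0,0,0.03,1,0.26,-0.22,0,0,0,0.06,1,0.39,-0.33,0,0,0,0.1,1,0.52,-0.45,0,0,0,0.13,1,0.65,-0.56,0,0,0,0.16,1,0.78,-0.67,0,0,0,0.2,1,0.88,-0.76,0,0,0,0.22,1,0.98,-0.85,0,0,0,0.254,1], "newtons": 40}}

```text
time: 1.1
position: [0.3944, -0.2938, 0.2223]
tool_rot: [3.141, 0.033, -0.001]
ft_force: [0.1, -1.8, 0.7]
grip_width: 1.001
grip_force: 0.0
```

```bash
python3 - <<'E'
from h import *
from bench import ctrl
s=ctrl.get_state();print(s['position'],s['qd'].round(2),s['joint_positions'].round(2))
Rt=down(.022);print(rel(s,[.53,-.05,.21],Rt),rel(s,[.6925,-.03,.15],Rt),rel(s,[.6925,-.03,.043],Rt))
E
```

```text
[ 0.39442581 -0.29383942  0.22228089] [-0.31 -0.08 -0.31  0.07 -0.03 -0.   -0.9 ] [ 0.93 -0.   -0.34  1.82 -0.    1.32 -0.96]
[ 0.469 -0.803  0.041  0.     0.    -0.001] [ 1.012e+00 -8.580e-01  2.410e-01  0.000e+00  0.000e+00 -1.000e-03] [ 1.012e+00 -8.580e-01  5.970e-01  0.000e+00  0.000e+00 -1.000e-03]
```

{"api": "jog_arm", "payload": {"moves": [0.1,-0.17,0,0,0,0,1,0.2,-0.35,0,0,0,0,1,0.31,-0.52,0,0,0,0,1,0.42,-0.7,0,0,0,0,1,0.55,-0.8,0,0,0,0,1,0.73,-0.83,0.02,0,0,0,1,0.9,-0.85,0.08,0,0,0,1,1.0,-0.858,0.2,0,0,0,1]}}

```text
time: 2.1
position: [0.6912, -0.0306, 0.1623]
tool_rot: [-3.141, -0.035, -0.004]
ft_force: [0.4, -0.8, -0.6]
grip_width: 0.998
grip_force: 0.0
```

```bash
python3 - <<'E'
from h import *
from bench import ctrl
s=ctrl.get_state();print(s['position'],s['qd'].round(2))
Rt=down(.022);print(rel(s,[.6925,-.03,.043],Rt))
im=ctrl.get_image('scene');cv2.imwrite('pics/s1.png',cv2.resize(im['pixels'][120:320,220:520,::-1],None,fx=2.5,fy=2.5))
E
```

```text
[ 0.69120495 -0.03055318  0.16231846] [-0.3   0.67  0.14 -0.26  0.33 -0.28 -0.19]
[ 0.003 -0.001  0.398 -0.001 -0.003  0.   ]
```

View pics/s1.png

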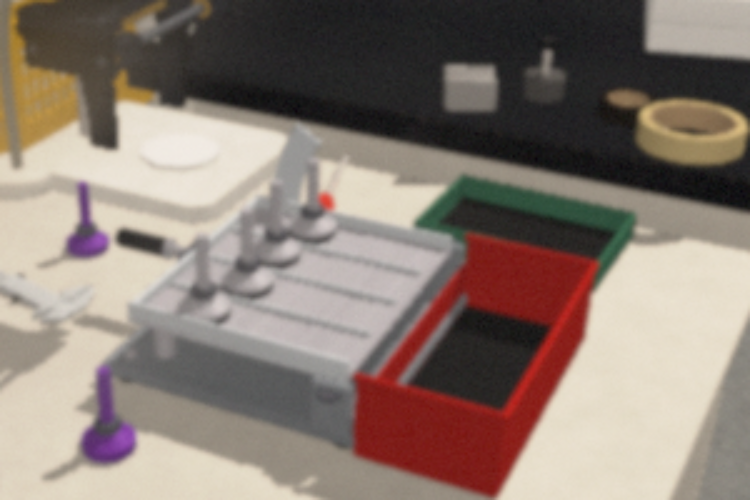

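The crop shows the lever at (145,240) clear, with the fingers still above it. I'll descend and grip.

{"api": "jog_arm", "payload": {"moves": [0,0,0.1,0,0,0,1,0,0,0.2,0,0,0,1,0,0,0.3,0,0,0,1,0,0,0.37,0,0,0,1,0,0,0.4,0,0,0,1,0,0,0.4,0,0,0,-1,0,0,0.4,0,0,0,-1,0,0,0.4,0,0,0,-1], "newtons": 20}}

```text
time: 3.15
position: [0.6891, -0.0314, 0.0438]
tool_rot: [3.141, 0.034, 0.003]
ft_force: [-0.1, 0.3, 0.4]
grip_width: 0.747
grip_force: 0.0
```

{"api": "jog_arm", "payload": {"moves": [0,0,0,0,0,0,-1,0,0,0,0,0,0,-1,0,0,0,0,0,0,-1,0,0,0,0,0,0,-1,0,0,0,0,0,0,-1,0,0,0,0,0,0,-1,0,0,0,0,0,0,-1,0,0,0,0,0,0,-1], "newtons": 25}}

```text
time: 4.15
position: [0.6882, -0.0284, 0.0425]
tool_rot: [-3.138, -0.037, -0.0]
ft_force: [0.5, 5.2, -0.2]
grip_width: 0.176
grip_force: 25.0
```

```bash
python3 - <<'E'
from h import *
from bench import ctrl
s=ctrl.get_state();print(s['position'],s['tool_rot'],s['grip_width'],s['grip_force'],s['ft_force'])
# arc: hinge point rel. grasp frame
go=ctrl.grasp_offset
yaw=.022; q=np.array([.5586,-.0327]); 
hx=R.from_euler('z',yaw).apply([-.085,0,.05])+[*q,0]
for N in(8,):
  for k in range(1,25):
    th=.44*k/24
    Rt=R.from_euler('z',yaw)*R.from_euler('y',-th)*R.from_euler('z',-yaw)
    p=hx+Rt.apply(s['position']-hx)
    if k%2==0: print(round(th,3),rel(s,p,Rt*R.from_rotvec(s['tool_rot'])))
E
```

```text
[ 0.68823086 -0.02844204  0.0424716 ] [-3.13814817e+00 -3.73081563e-02 -3.08399362e-06] 0.17633747550315096 24.99369978904724 [ 0.49582217  5.2344781  -0.18793586]
0.037 [ 0.    -0.    -0.026 -0.     0.035 -0.   ]
0.073 [-0.    -0.    -0.053 -0.     0.07  -0.   ]
0.11 [-0.002 -0.    -0.079 -0.     0.105 -0.   ]
0.147 [-0.004 -0.    -0.105 -0.     0.14  -0.   ]
0.183 [-0.007 -0.    -0.131 -0.     0.175 -0.001]
0.22 [-0.012 -0.001 -0.157 -0.     0.21  -0.001]
0.257 [-0.017 -0.001 -0.182 -0.     0.245 -0.001]
0.293 [-0.023 -0.001 -0.208 -0.     0.28  -0.001]
0.33 [-0.03  -0.001 -0.233 -0.001  0.315 -0.001]
0.367 [-0.039 -0.001 -0.258 -0.001  0.35  -0.001]
0.403 [-0.048 -0.001 -0.283 -0.001  0.385 -0.001]
0.44 [-0.057 -0.001 -0.307 -0.001  0.42  -0.001]
```

{"api": "jog_arm", "payload": {"moves": [0,0,-0.011,0,0.014,0,-1,0,0,-0.029,0,0.038,0,-1,-0.001,0,-0.05,0,0.067,0,-1,-0.002,0,-0.072,0,0.095,0,-1,-0.003,0,-0.093,0,0.124,0,-1,-0.006,0,-0.115,0,0.153,0,-1,-0.008,0,-0.136,0,0.181,0,-1,-0.012,0,-0.157,0,0.21,0,-1], "newtons": 30}}

```text
time: 5.15
position: [0.6849, -0.0285, 0.0888]
tool_rot: [-3.116, -0.038, -0.347]
ft_force: [4.7, 5.2, -8.9]
grip_width: 0.176
grip_force: 30.0
```

{"api": "jog_arm", "payload": {"moves": [0,0,-0.02,0,0.027,0,-1,-0.001,0,-0.041,0,0.054,0,-1,-0.001,0,-0.062,0,0.082,0,-1,-0.003,0,-0.083,0,0.11,0,-1,-0.005,0,-0.104,0,0.139,0,-1,-0.007,0,-0.125,0,0.167,0,-1,-0.01,0,-0.139,0,0.186,0,-1,-0.011,0,-0.147,0,0.196,0,-1]}}

```text
time: 6.15
position: [0.6724, -0.029, 0.1315]
tool_rot: [-3.063, -0.038, -0.665]
ft_force: [16.5, 5.3, -19.6]
grip_width: 0.172
grip_force: 30.0
```

```bash
python3 - <<'E'
from h import *
from bench import ctrl
s=ctrl.get_state();print(s['time'],s['position'],s['tool_rot'],s['grip_width'],s['ft_force'])
im=ctrl.get_image('scene');cv2.imwrite('pics/s2.png',cv2.resize(im['pixels'][120:320,220:520,::-1],None,fx=2.5,fy=2.5))
E
```

```text
6.15 [ 0.67239488 -0.02897704  0.13150718] [-3.06264203 -0.03756168 -0.6648442 ] 0.17218326905605932 [ 16.45578843   5.30446433 -19.56604233]
```

View pics/s2.png

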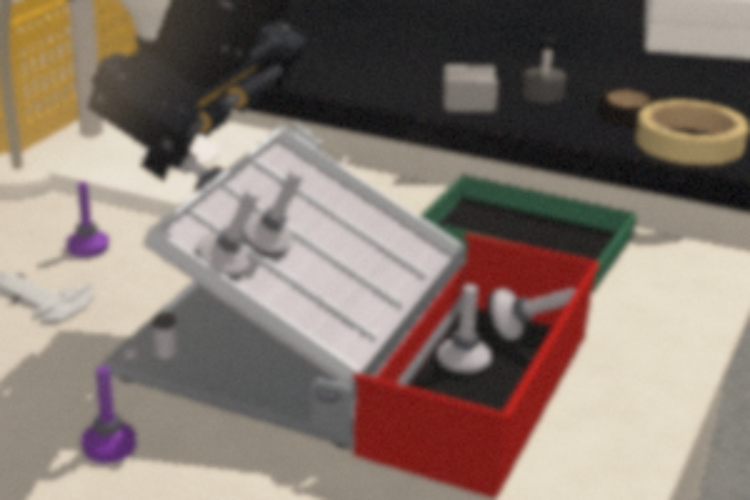

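The bed is at its stop: the lever height works out at 0.1485 m. Two feet hold, at crop (230,250) and (270,225); two have slid into the trough, at (465,350) and (530,310). I'll release the lever and back off along the tool axis.

{"api": "jog_arm", "payload": {"moves": [0,0,0,0,0,0,-1,0,0,0,0,0,0,0,0,0,0,0,0,0,0,0,0,0,0,0,0,0,0,0,0,0,0,0,0,0,0,-0.1,0,0,0,0,0,0,-0.25,0,0,0,0,0,0,-0.45,0,0,0,0]}}

```text
time: 7.2
position: [0.6149, -0.0333, 0.2549]
tool_rot: [-3.066, -0.033, -0.658]
ft_force: [1.0, -1.7, 0.6]
grip_width: 0.501
grip_force: 0.0
```

```bash
python3 - <<'E'
from h import *
from bench import ctrl
s=ctrl.get_state();print(s['time'],s['position'],s['tool_rot'],s['grip_width'],s['ft_force'])
im=ctrl.get_image('scene');pickle.dump(im,open('s3.pkl','wb'))
t=ctrl.get_image('top');pickle.dump(t,open('t3.pkl','wb'))
A=cv2.resize(im['pixels'][150:310,250:470,::-1],(770,560),interpolation=cv2.INTER_CUBIC)
cv2.imwrite('pics/s3.png',A)
cv2.imwrite('pics/t3.png',cv2.resize(t['pixels'][185:345,265:455,::-1],(760,592),interpolation=cv2.INTER_CUBIC))
E
```

```text
7.2 [ 0.61489529 -0.03326085  0.25485181] [-3.0660493  -0.03316179 -0.65784563] 0.5006225253299807 [ 1.03905249 -1.71636977  0.59012888]
```

View pics/s3.png

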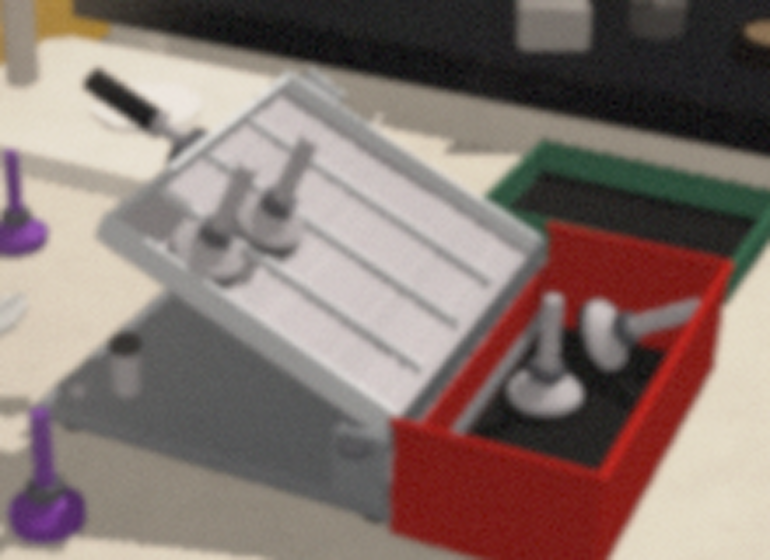

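View pics/t3.png

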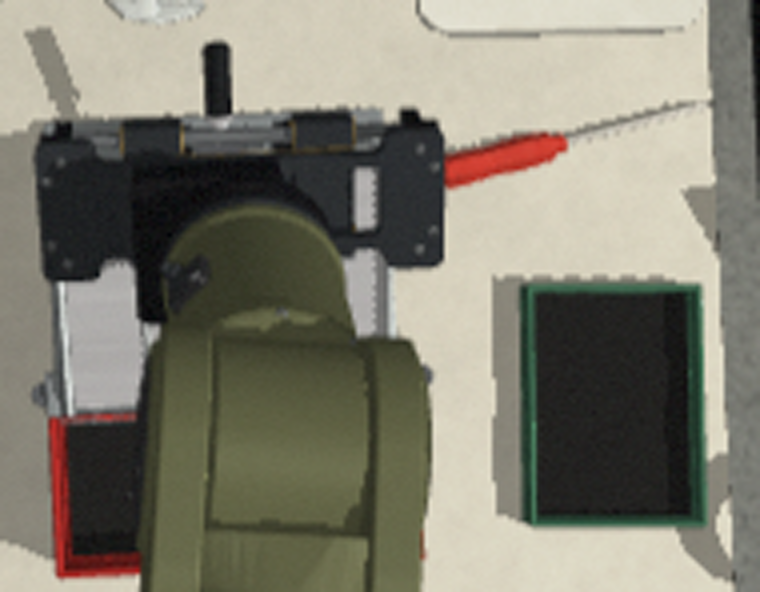

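The scene crop shows the bed up with the lever free at (120,95). The held feet are in the +75 lane, stud top at (245,175), and the +25 lane, stud top at (303,147). The slid feet are in the trough. In the top view the arm covers the bed, and the tray is unobstructed.

```bash
cat >> h.py <<'E'
Q=np.array([.5586,-.0327]);YAW=.0215;TH=.42
def bed(p,th=TH):
    "bed_surface frame -> world"
    v=R.from_euler('y',-th).apply(np.asarray(p,float)+[0,0,.01])+[-.085,0,.05]
    return R.from_euler('z',YAW).apply(v)+[*Q,0]
E
python3 - <<'E'
from h import *
from bench import ctrl
from scipy.optimize import least_squares
im=pickle.load(open('s3.pkl','rb'))
c=lambda a,b:np.array([250+a/3.5,150+b/3.5])
for n,top,nut,g in(('1',(245,175),(215,238),(.116,.075)),('2',(303,147),(272,208),(.106,.026))):
    uv=np.array([c(*top),c(*nut)])
    P=lambda q:bed([[*q,.064],[*q,.022]])
    f=least_squares(lambda q:(proj(im,P(q))-uv).ravel(),g)
    print(n,f.x.round(4),f.fun.round(1))
print('lever', proj(im,bed([.219,0,0])),c(120,95))
s=ctrl.get_state()
for x,y in((.106,.026),(.116,.0754)):
    print([rel(s,bed([x,y,h]),down(YAW,TH)) for h in(.11,.029)])
E
```

```text
1 [0.1163 0.0815] [-0.1  0.1  0.1 -0.1]
2 [0.1082 0.0337] [-0.1  0.   0.1 -0. ]
lever [285.36845603 178.93976222] [284.28571429 177.14285714]
[array([-0.378, -0.094,  0.045,  0.005, -0.016,  0.002]), array([-0.382, -0.095,  0.315,  0.005, -0.016,  0.002])]
[array([-0.344, -0.259,  0.045,  0.005, -0.016,  0.002]), array([-0.349, -0.26 ,  0.315,  0.005, -0.016,  0.002])]
```

{"api": "jog_arm", "payload": {"moves": [-0.08,-0.06,0,0,0,0,0,-0.18,-0.14,0,0,0,0,-0.22,-0.28,-0.22,0,0,0,0,-0.22,-0.346,-0.26,0,0,0,0,-0.22,-0.346,-0.26,0,0,0,0,-0.22,-0.346,-0.26,0.05,0,0,0,-0.22,-0.346,-0.26,0.05,0,0,0,-0.22,-0.346,-0.26,0.05,0,0,0,-0.22]}}

```text
time: 8.3
position: [0.5266, 0.0425, 0.1987]
tool_rot: [-3.066, -0.032, -0.662]
ft_force: [0.8, 0.2, -0.8]
grip_width: 0.391
grip_force: 0.0
```

```bash
python3 - <<'E'
from h import *
from bench import ctrl
s=ctrl.get_state();print(s['position'],s['grip_width'],s['qd'].round(2))
x,y=.1162,.0754
print([rel(s,bed([x,y,h]),down(YAW,TH)) for h in(.11,.029)])
E
```

```text
[0.5266421  0.04246607 0.19868446] 0.3910941930095291 [-0.01 -0.01  0.    0.   -0.    0.   -0.  ]
[array([ 0.019,  0.001, -0.022,  0.   , -0.005, -0.001]), array([ 0.018,  0.001,  0.248,  0.   , -0.005, -0.001])]
```

{"api": "jog_arm", "payload": {"moves": [0.018,0,0.03,0,0,0,-0.22,0.018,0,0.1,0,0,0,-0.22,0.018,0,0.18,0,0,0,-0.22,0.018,0,0.235,0,0,0,-0.22,0.018,0,0.246,0,0,0,-0.22,0.018,0,0.246,0,0,0,-1,0.018,0,0.246,0,0,0,-1,0.018,0,0.246,0,0,0,-1], "newtons": 20}}

```text
time: 9.3
position: [0.5618, 0.0438, 0.1342]
tool_rot: [-3.066, -0.034, -0.664]
ft_force: [0.0, 0.5, -0.3]
grip_width: 0.135
grip_force: 0.0
```

```bash
python3 - <<'E'
from h import *
from bench import ctrl
s=ctrl.get_state();print(s['position'],s['grip_width'],s['grip_force'],s['ft_force'])
x,y=.1162,.0754
print([rel(s,bed([x,y,h]),down(YAW,TH)) for h in(.11,.029)])
E
```

```text
[0.56179539 0.04375223 0.13416379] 0.13505887759481086 0.0 [ 0.00701377  0.4893048  -0.34669415]
[array([ 0.001,  0.003, -0.266,  0.   , -0.006,  0.   ]), array([-0.001,  0.003,  0.004,  0.   , -0.006,  0.   ])]
```

{"api": "jog_arm", "payload": {"moves": [0,0,0,0,0,0,-1,0,0,0,0,0,0,-1,0,0,0,0,0,0,-1,0,0,-0.04,0,0,0,-1,0,0,-0.12,0,0,0,-1,0,0,-0.25,0,0,0,-1,0,0,-0.4,0,0,0,-1,0,0,-0.5,0,0,0,-1], "newtons": 25}}

```text
time: 10.3
position: [0.5149, 0.0436, 0.2504]
tool_rot: [-3.071, -0.035, -0.658]
ft_force: [-0.9, 1.0, -0.1]
grip_width: 0.103
grip_force: 25.0
```

```bash
python3 - <<'E'
from h import *
from bench import ctrl
s=ctrl.get_state();print(s['position'],s['grip_width'],s['grip_force'],s['ft_force'])
for p in([.49,-.16,.25],[.49,-.287,.14],[.49,-.287,.0045+.029]):print(rel(s,p,down(0)))
E
```

```text
[0.51486147 0.04362299 0.25036667] 0.10312207472789665 24.983278512954712 [-0.92467843  1.00553814 -0.14607873]
[-0.091  0.677 -0.036 -0.001 -0.403  0.022]
[-2.500e-01  1.098e+00  2.960e-01 -1.000e-03 -4.030e-01  2.200e-02]
[-3.960e-01  1.097e+00  6.200e-01 -1.000e-03 -4.030e-01  2.200e-02]
```

{"api": "jog_arm", "payload": {"moves": [-0.01,0.1,-0.01,0,-0.04,0,-1,-0.03,0.22,-0.03,0,-0.1,0,-1,-0.05,0.38,-0.03,0,-0.18,0.01,-1,-0.07,0.54,-0.03,0,-0.26,0.02,-1,-0.08,0.7,-0.03,0,-0.33,0.02,-1,-0.09,0.84,-0.03,0,-0.38,0.02,-1,-0.1,0.94,-0.03,0,-0.403,0.022,-1,-0.1,1.0,-0.03,0,-0.403,0.022,-1]}}

```text
time: 11.3
position: [0.4919, -0.2569, 0.2458]
tool_rot: [-3.14, -0.002, 0.001]
ft_force: [-0.5, 0.6, -1.1]
grip_width: 0.107
grip_force: 25.0
```

```bash
python3 - <<'E'
from h import *
from bench import ctrl
s=ctrl.get_state();print(s['position'],s['grip_width'],s['ft_force'],s['qd'].round(2))
for p in([.49,-.287,.12],[.49,-.287,.0045+.030]):print(rel(s,p,down(0)))
E
```

```text
[ 0.49190826 -0.25694     0.2457784 ] 0.10725297298058888 [-0.46005216  0.5768217  -1.06122215] [ 0.13  0.12  0.09 -0.14 -0.03  0.01  0.25]
[-0.006  0.101  0.419 -0.002  0.001  0.001]
[-0.006  0.101  0.704 -0.002  0.001  0.001]
```

{"api": "jog_arm", "payload": {"moves": [-0.006,0.06,0.06,0,0,0,-1,-0.006,0.1,0.2,0,0,0,-1,-0.006,0.1,0.36,0,0,0,-1,-0.006,0.1,0.5,0,0,0,-1,-0.006,0.1,0.6,0,0,0,-1,-0.006,0.1,0.66,0,0,0,-1,-0.006,0.1,0.685,0,0,0,-1,-0.006,0.1,0.685,0,0,0,-1]}}

```text
time: 12.3
position: [0.491, -0.2853, 0.0418]
tool_rot: [-3.141, -0.005, -0.003]
ft_force: [0.8, -0.0, -0.7]
grip_width: 0.105
grip_force: 25.0
```

```bash
python3 - <<'E'
from h import *
from bench import ctrl
s=ctrl.get_state();print(s['position'],s['tool_rot'],s['grip_width'],s['ft_force'],s['qd'].round(2))
E
```

```text
[ 0.49103477 -0.28531899  0.04178171] [-3.14056007e+00 -4.51823890e-03 -2.62232886e-03] 0.10472347179350544 [ 0.81085155 -0.02674076 -0.69910981] [-0.   -0.02  0.   -0.02  0.    0.01 -0.  ]
```

Lower the last 7 mm slowly, let it settle, then open.

{"api": "jog_arm", "payload": {"moves": [0,0,0.008,0,0,0,-1,0,0,0.014,0,0,0,-1,0,0,0.019,0,0,0,-1,0,0,0.023,0,0,0,-1,0,0,0.026,0,0,0,-1,0,0,0.026,0,0,0,-1,0,0,0.026,0,0,0,-1,0,0,0.026,0,0,0,-1]}}

```text
time: 13.3
position: [0.4909, -0.2853, 0.0342]
tool_rot: [-3.14, -0.004, -0.002]
ft_force: [-2.1, 1.1, 5.0]
grip_width: 0.107
grip_force: 25.0
```

{"api": "jog_arm", "payload": {"moves": [0,0,0,0,0,0,-0.22,0,0,0,0,0,0,-0.22,0,0,0,0,0,0,-0.22,0,0,-0.05,0,0,0,-0.22,0,0,-0.18,0,0,0,-0.22,0,0,-0.36,0,0,0,-0.22,0,0,-0.56,0,0,0,-0.22,0,0,-0.75,0,0,0,-0.22]}}

```text
time: 14.3
position: [0.4905, -0.2856, 0.2622]
tool_rot: [-3.141, -0.004, -0.005]
ft_force: [0.9, -0.7, -0.7]
grip_width: 0.387
grip_force: 0.0
```

```bash
python3 - <<'E'
from h import *
from bench import ctrl
s=ctrl.get_state();print(s['position'],s['grip_width'])
x,y=.107,.026
print([rel(s,bed([x,y,h]),down(YAW,TH)) for h in(.12,.029)])
E
```

```text
[ 0.49053462 -0.28555349  0.26216697] 0.38715796263518665
[array([ 0.093, -0.926,  0.167,  0.004,  0.398, -0.018]), array([ 0.215, -0.929,  0.444,  0.004,  0.398, -0.018])]
```

{"api": "jog_arm", "payload": {"moves": [0.01,-0.1,-0.02,0,0.03,0,-0.22,0.02,-0.24,-0.02,0,0.1,0,-0.22,0.04,-0.4,-0.02,0,0.17,-0.01,-0.22,0.06,-0.56,0,0,0.25,-0.01,-0.22,0.08,-0.72,0.03,0,0.32,-0.02,-0.22,0.09,-0.84,0.07,0,0.37,-0.02,-0.22,0.09,-0.926,0.1,0,0.4,-0.02,-0.22,0.09,-0.926,0.12,0,0.4,-0.02,-0.22]}}

```text
time: 15.3
position: [0.5162, -0.0057, 0.2236]
tool_rot: [-3.071, -0.043, -0.656]
ft_force: [-0.0, -1.4, -0.6]
grip_width: 0.392
grip_force: 0.0
```

```bash
python3 - <<'E'
from h import *
from bench import ctrl
s=ctrl.get_state();print(s['position'],s['grip_width'],s['qd'].round(2))
x,y=.107,.026
print([rel(s,bed([x,y,h]),down(YAW,TH)) for h in(.12,.029)])
im=ctrl.get_image('scene');cv2.imwrite('pics/s4.png',cv2.resize(im['pixels'][150:310,250:490,::-1],(780,520),interpolation=cv2.INTER_CUBIC))
E
```

```text
[ 0.51621007 -0.00567529  0.22363688] 0.39204758951714863 [ 0.02  0.06  0.05  0.04  0.02 -0.1   0.01]
[array([-0.011,  0.006,  0.036,  0.002, -0.001,  0.006]), array([-0.011,  0.006,  0.34 ,  0.002, -0.001,  0.006])]
```

View pics/s4.png

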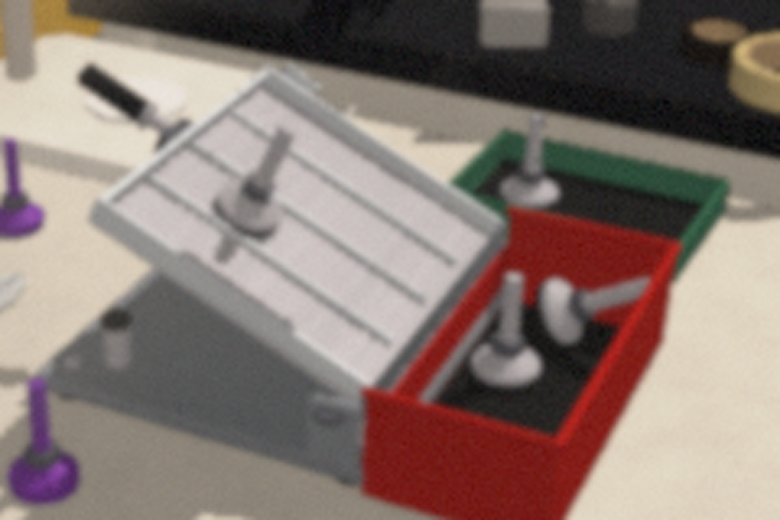

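The first foot stands upright in the green tray at (530,170). The second still holds in its lane at (255,190). Descend and grip.

{"api": "jog_arm", "payload": {"moves": [-0.01,0.005,0.05,0,0,0,-0.22,-0.01,0.005,0.15,0,0,0,-0.22,-0.01,0.005,0.25,0,0,0,-0.22,-0.01,0.005,0.32,0,0,0,-0.22,-0.01,0.005,0.338,0,0,0,-0.22,-0.01,0.005,0.338,0,0,0,-1,-0.01,0.005,0.338,0,0,0,-1,-0.01,0.005,0.338,0,0,0,-1], "newtons": 20}}

```text
time: 16.35
position: [0.5559, -0.0085, 0.1303]
tool_rot: [-3.07, -0.036, -0.657]
ft_force: [0.1, 0.9, -0.4]
grip_width: 0.133
grip_force: 0.3
```

{"api": "jog_arm", "payload": {"moves": [0,0,0,0,0,0,-1,0,0,0,0,0,0,-1,0,0,0,0,0,0,-1,0,0,-0.04,0,0,0,-1,0,0,-0.12,0,0,0,-1,0,0,-0.25,0,0,0,-1,0,0,-0.4,0,0,0,-1,0,0,-0.5,0,0,0,-1], "newtons": 25}}

```text
time: 17.35
position: [0.5096, -0.0096, 0.263]
tool_rot: [-3.074, -0.038, -0.629]
ft_force: [-0.1, 0.6, -1.0]
grip_width: 0.106
grip_force: 25.0
```

```bash
python3 - <<'E'
from h import *
from bench import ctrl
s=ctrl.get_state();print(s['position'],s['grip_width'],s['grip_force'],s['ft_force'])
for p in([.415,-.287,.25],[.415,-.287,.0045+.029]):print(rel(s,p,down(0)))
E
```

```text
[ 0.50957403 -0.00963155  0.26295099] 0.10556537362037528 24.976069112308323 [-0.14319019  0.56784946 -1.04980787]
[-0.328  0.917 -0.092 -0.003 -0.386  0.023]
[-0.612  0.915  0.572 -0.003 -0.386  0.023]
```

{"api": "jog_arm", "payload": {"moves": [-0.03,0.08,-0.01,0,-0.04,0,-1,-0.07,0.2,-0.03,0,-0.1,0,-1,-0.13,0.36,-0.05,0,-0.18,0.01,-1,-0.18,0.52,-0.07,0,-0.26,0.02,-1,-0.24,0.68,-0.08,0,-0.33,0.02,-1,-0.29,0.82,-0.09,0,-0.38,0.02,-1,-0.33,0.915,-0.09,0,-0.4,0.022,-1,-0.33,0.915,-0.09,0,-0.4,0.022,-1]}}

```text
time: 18.35
position: [0.4139, -0.2891, 0.2487]
tool_rot: [-3.139, 0.006, 0.022]
ft_force: [0.6, 1.1, -0.7]
grip_width: 0.109
grip_force: 25.0
```

```bash
python3 - <<'E'
from h import *
from bench import ctrl
s=ctrl.get_state();print(s['position'],s['tool_rot'],s['grip_width'],s['qd'].round(2))
for p in([.415,-.287,.0345],):print(rel(s,p,down(0)))
E
```

```text
[ 0.41388678 -0.28907695  0.2486885 ] [-3.13932405  0.00580269  0.02187812] 0.10871275605362743 [-0.02 -0.02 -0.05  0.01 -0.03  0.   -0.02]
[ 0.014 -0.005  0.714 -0.002  0.013 -0.004]
```

{"api": "jog_arm", "payload": {"moves": [0.005,0,0.06,0,0.005,0,-1,0.01,0,0.2,0,0.012,0,-1,0.012,0,0.36,0,0.012,0,-1,0.012,0,0.5,0,0.012,0,-1,0.012,0,0.6,0,0.012,0,-1,0.012,0,0.67,0,0.012,0,-1,0.012,0,0.69,0,0.012,0,-1,0.012,0,0.69,0,0.012,0,-1]}}

```text
time: 19.35
position: [0.4168, -0.2858, 0.0426]
tool_rot: [-3.139, -0.003, -0.001]
ft_force: [-1.1, 0.5, -0.3]
grip_width: 0.105
grip_force: 25.0
```

{"api": "jog_arm", "payload": {"moves": [0,0,0.008,0,0,0,-1,0,0,0.013,0,0,0,-1,0,0,0.017,0,0,0,-1,0,0,0.02,0,0,0,-1,0,0,0.023,0,0,0,-1,0,0,0.023,0,0,0,-1,0,0,0.023,0,0,0,-1,0,0,0.023,0,0,0,-1]}}

```text
time: 20.35
position: [0.4164, -0.2864, 0.0353]
tool_rot: [-3.14, -0.002, -0.0]
ft_force: [-0.5, -0.3, -1.0]
grip_width: 0.103
grip_force: 25.0
```

{"api": "jog_arm", "payload": {"moves": [0,0,0.004,0,0,0,-1,0,0,0.007,0,0,0,-1,0,0,0.007,0,0,0,-1,0,0,0.007,0,0,0,-0.22,0,0,0.007,0,0,0,-0.22,0,0,0.007,0,0,0,-0.22,0,0,-0.06,0,0,0,-0.22,0,0,-0.2,0,0,0,-0.22]}}

```text
time: 21.35
position: [0.4149, -0.2855, 0.0941]
tool_rot: [-3.137, -0.002, 0.006]
ft_force: [-0.3, -0.0, 1.9]
grip_width: 0.386
grip_force: 0.0
```

{"api": "jog_arm", "payload": {"moves": [0,0,-0.15,0,0,0,0,0,0,-0.35,0,0,0,0,0,0,-0.55,0,0,0,0,0,0,-0.68,0,0,0,0,0,0,-0.7,0,0,0,0,0,0,-0.7,0,0,0,0,0,0,-0.7,0,0,0,0,0,0,-0.7,0,0,0,0]}}

```text
time: 22.35
position: [0.4158, -0.2865, 0.3038]
tool_rot: [-3.138, -0.002, 0.004]
ft_force: [-0.5, 0.2, 0.3]
grip_width: 0.501
grip_force: 0.0
```

```bash
python3 - <<'E'
from h import *
from bench import ctrl
s=ctrl.get_state();print(s['position'],s['grip_width'])
im=ctrl.get_image('scene');cv2.imwrite('pics/s5.png',cv2.resize(im['pixels'][150:310,250:490,::-1],(780,520),interpolation=cv2.INTER_CUBIC))
# lever grasp poses; measured lever in bed frame ~ (.219,0,0): TCP at -go below
for p in(bed([.219,0,.20]),bed([.219,0.,.11]),bed([.217,0.,-.0187])):print(p.round(3),rel(s,p,down(YAW,TH)))
E
```

```text
[ 0.41584476 -0.2865491   0.30376672] 0.5014737276803711
[ 0.588 -0.032  0.331] [ 0.574 -0.848 -0.089  0.001  0.403 -0.02 ]
[ 0.625 -0.031  0.249] [ 0.697 -0.85   0.184  0.001  0.403 -0.02 ]
[ 0.675 -0.03   0.131] [ 0.867 -0.852  0.578  0.001  0.403 -0.02 ]
```

View pics/s5.png

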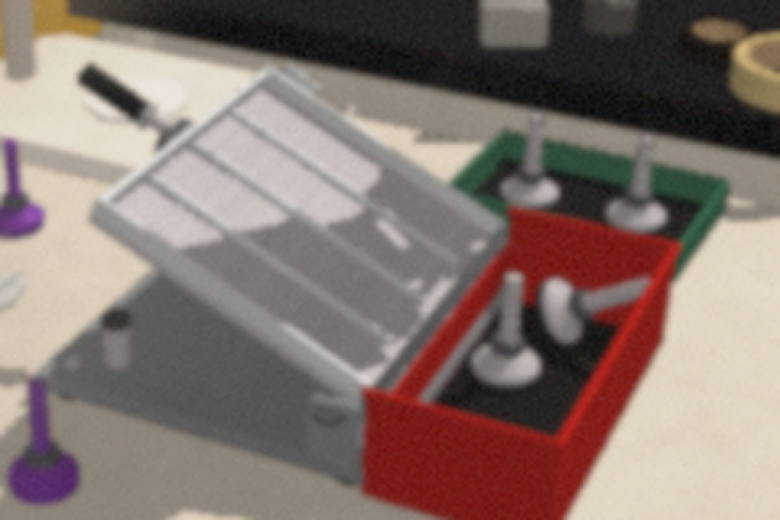

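Both held feet stand upright in the green tray at (530,165) and (640,190), and the slid pair lies in the trough. Now back to the lever.

{"api": "jog_arm", "payload": {"moves": [0.05,-0.07,-0.01,0,0.03,0,0,0.12,-0.18,-0.02,0,0.1,0,0,0.22,-0.32,-0.02,0,0.17,-0.01,0,0.33,-0.47,-0.02,0,0.25,-0.01,0,0.44,-0.62,0,0,0.32,-0.02,0,0.55,-0.75,0.02,0,0.37,-0.02,0,0.65,-0.84,0.08,0,0.403,-0.02,0,0.697,-0.85,0.15,0,0.403,-0.02,0]}}

```text
time: 23.4
position: [0.6257, -0.0281, 0.2599]
tool_rot: [-3.068, -0.041, -0.657]
ft_force: [-0.3, -0.2, -0.1]
grip_width: 0.501
grip_force: 0.0
```

{"api": "jog_arm", "payload": {"moves": [0,0,0,0,0,0,0,0,0,0,0,0,0,0,0,0,0.05,0,0,0,0,0,0,0.15,0,0,0,0,0,0,0.2,0,0,0,0,0,0,0.2,0,0,0,0,0,0,0.2,0,0,0,0,0,0,0.2,0,0,0,0]}}

```text
time: 24.4
position: [0.6503, -0.0313, 0.2075]
tool_rot: [-3.069, -0.033, -0.661]
ft_force: [0.5, -0.7, -0.4]
grip_width: 0.499
grip_force: 0.0
```

```bash
python3 - <<'E'
from h import *
from bench import ctrl
s=ctrl.get_state();print(s['position'],s['grip_width'],s['ft_force'])
p=bed([.217,0.,-.0187]);print(p.round(3),rel(s,p,down(YAW,TH)))
E
```

```text
[ 0.65027075 -0.03126748  0.20753924] 0.4991559122160825 [ 0.51068243 -0.67477177 -0.4311509 ]
[ 0.675 -0.03   0.131] [-0.03  -0.002  0.268  0.002 -0.004  0.001]
```

{"api": "jog_arm", "payload": {"moves": [-0.02,0,0.05,0,0,0,0,-0.03,-0.005,0.13,0,0,0,0,-0.03,-0.005,0.21,0,0,0,0,-0.03,-0.005,0.255,0,0,0,0,-0.03,-0.005,0.266,0,0,0,0,-0.03,-0.005,0.266,0,0,0,-1,-0.03,-0.005,0.266,0,0,0,-1,-0.03,-0.005,0.266,0,0,0,-1], "newtons": 20}}

```text
time: 25.4
position: [0.6746, -0.0294, 0.1306]
tool_rot: [-3.069, -0.033, -0.66]
ft_force: [0.8, 0.4, -0.7]
grip_width: 0.243
grip_force: 0.0
```

{"api": "jog_arm", "payload": {"moves": [0,0,0,0,0,0,-1,0,0,0,0,0,0,-1,0,0,0,0,0,0,-1,0,0,0,0,0,0,-1,0,0,0,0,0,0,-1,0,0,0,0,0,0,-1,0,0,0,0,0,0,-1,0,0,0,0,0,0,-1], "newtons": 30}}

```text
time: 26.4
position: [0.6745, -0.029, 0.1302]
tool_rot: [-3.069, -0.034, -0.659]
ft_force: [-2.9, 2.4, 6.0]
grip_width: 0.173
grip_force: 30.0
```

```bash
python3 - <<'E'
from h import *
from bench import ctrl
s=ctrl.get_state();print(s['position'],s['tool_rot'],s['grip_width'],s['grip_force'],s['ft_force'])
hx=bed([0,0,-.01])
for k in range(1,12):
    th=-.04*k
    Rt=R.from_euler('z',YAW)*R.from_euler('y',-th)*R.from_euler('z',-YAW)
    print(round(th,3),rel(s,hx+Rt.apply(s['position']-hx),Rt*R.from_rotvec(s['tool_rot'])))
E
```

```text
[ 0.67453336 -0.02898305  0.13024407] [-3.06898378 -0.03405821 -0.6589025 ] 0.173255231826726 29.99456664780155 [-2.91766684  2.43812139  5.98925307]
-0.04 [-0.002 -0.     0.029  0.    -0.038 -0.   ]
-0.08 [-0.005 -0.     0.057  0.    -0.076 -0.   ]
-0.12 [-0.009 -0.     0.086  0.    -0.115 -0.   ]
-0.16 [-0.014 -0.     0.114  0.    -0.153 -0.   ]
-0.2 [-0.021 -0.     0.143  0.    -0.191 -0.   ]
-0.24 [-0.028 -0.     0.17   0.    -0.229 -0.   ]
-0.28 [-0.037 -0.     0.198  0.    -0.267 -0.   ]
-0.32 [-0.046 -0.     0.225  0.    -0.306 -0.001]
-0.36 [-0.057 -0.001  0.252  0.    -0.344 -0.001]
-0.4 [-0.069 -0.001  0.278  0.    -0.382 -0.001]
-0.44 [-0.082 -0.001  0.304  0.    -0.42  -0.001]
```

{"api": "jog_arm", "payload": {"moves": [-0.001,0,0.011,0,-0.014,0,-1,-0.002,0,0.029,0,-0.038,0,-1,-0.004,0,0.05,0,-0.067,0,-1,-0.007,0,0.072,0,-0.095,0,-1,-0.01,0,0.093,0,-0.124,0,-1,-0.014,0,0.114,0,-0.153,0,-1,-0.019,0,0.136,0,-0.181,0,-1,-0.023,0,0.153,0,-0.205,0,-1]}}

```text
time: 27.4
position: [0.6869, -0.0286, 0.0858]
tool_rot: [-3.124, -0.034, -0.324]
ft_force: [-5.3, 1.7, 8.4]
grip_width: 0.17
grip_force: 30.0
```

{"api": "jog_arm", "payload": {"moves": [-0.001,0,0.021,0,-0.029,0,-1,-0.003,0,0.043,0,-0.057,0,-1,-0.006,0,0.065,0,-0.086,0,-1,-0.009,0,0.086,0,-0.115,0,-1,-0.013,0,0.107,0,-0.143,0,-1,-0.017,0,0.128,0,-0.172,0,-1,-0.021,0,0.143,0,-0.191,0,-1,-0.023,0,0.151,0,-0.201,0,-1]}}

```text
time: 28.4
position: [0.6897, -0.0284, 0.0408]
tool_rot: [3.14, 0.034, -0.005]
ft_force: [-6.1, 2.5, 18.8]
grip_width: 0.174
grip_force: 30.0
```

```bash
python3 - <<'E'
from h import *
from bench import ctrl
s=ctrl.get_state();print(s['position'],s['tool_rot'],s['grip_width'],s['ft_force'])
g=s['position']-.0187*R.from_rotvec(s['tool_rot']).apply([0,0,1]);print('grasp',g)
print(bed([.2145,0,0],0))
E
```

```text
[ 0.68970914 -0.02844545  0.04076905] [ 3.13993843  0.03408768 -0.0049908 ] 0.17427486531276942 [-6.08304987  2.4729339  18.78635376]
grasp [ 0.68976828 -0.02841741  0.05946894]
[ 0.68807007 -0.02991596  0.06      ]
```

The bed is down against its rest (force up to 19 N). Release and retract.

{"api": "jog_arm", "payload": {"moves": [0,0,0,0,0,0,-1,0,0,0,0,0,0,0,0,0,0,0,0,0,0,0,0,0,0,0,0,0.4,0,0,-0.03,0,0,0,0.4,0,0,-0.12,0,0,0,0.4,0,0,-0.3,0,0,0,0.4,0,0,-0.5,0,0,0,0.4]}}

```text
time: 29.4
position: [0.6892, -0.029, 0.1904]
tool_rot: [3.139, 0.033, -0.007]
ft_force: [1.3, 0.5, -0.5]
grip_width: 0.696
grip_force: 0.0
```

{"api": "jog_arm", "payload": {"moves": [0,0,-0.1,0,0,0,0.4,0,0,-0.2,0,0,0,0.4,0,0,-0.2,0,0,0,0.4,0,0,-0.2,0,0,0,0.4,0,0,-0.2,0,0,0,0.4,0,0,-0.2,0,0,0,0.4,0,0,-0.2,0,0,0,0.4,0,0,-0.2,0,0,0,0.4]}}

```text
time: 30.4
position: [0.6899, -0.0287, 0.249]
tool_rot: [3.139, 0.033, -0.005]
ft_force: [1.0, 0.1, -0.5]
grip_width: 0.705
grip_force: 0.0
```

```bash
python3 - <<'E'
from h import *
from bench import ctrl
im=ctrl.get_image('scene');cv2.imwrite('pics/s6.png',im['pixels'][100:430,150:520,::-1])
a=pickle.load(open('scene.pkl','rb'))
print('lever px predicted lowered',proj(a,bed([.219,0,0],0)))
d=cv2.absdiff(im['pixels'],a['pixels'])[190:250,255:400].max(2);print((d>60).sum())
E
```

```text
lever px predicted lowered [277.70675616 216.77912748]
400
```

View pics/s6.png

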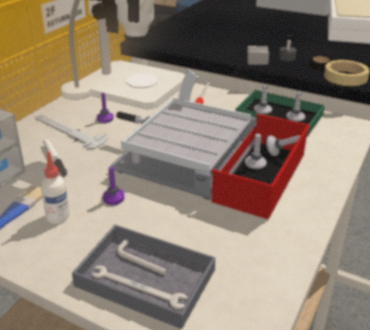

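The picture shows the bed level and its lever back at its starting pixel. Both good feet are upright in the green tray at (263,102) and (297,110), the two slid feet are in the trough, and the bystanders are untouched.

```bash
python3 -c "
from bench import ctrl
print(ctrl.close_job())"
```

```text
the job is handed in; nothing more can be done
None
```

The job is handed in at about 30 s of the 64 s, verdict not shown: both feet that held stand upright in the green tray, the two that slid are in the red trough, the bed is fully lowered, and the bottle, screwdriver and tools look undisturbed.

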